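Clamp a rubber body mount in the sloping bench fixture

ROBOT

A 7-joint arm with a two-finger parallel gripper is mounted at the origin on the work surface. World frame = base frame: x ahead of the robot, y to its left, z up, the work surface at z = 0. Lengths are in m, angles in rad, forces in N, time in s.
With the tool pointing down it reaches from about 0.4 to 0.75 m from the base axis. Payload 19.5 kg.
Tool frame: the origin (TCP) lies at the very end of the fingers, on their centre line; the grasp point (between the pads) lies 19 mm behind it; z points along the fingers, y is the line along which they close (so a half turn about z gives the same grasp; the last joint's range is limited). The gripper opens to 85 mm and grips with 20 to 120 N. Pads are 22 mm wide; open, the fingers measure 114 mm over their backs; the gripper's body (76 mm by 85 mm) begins 54 mm behind the grasp point. The pads swing forward as they close: fully open they stand 13 mm farther back than shut.
Start: joints at [1.29, 0.707, -0.028, 1.485, 0.022, 0.951, -0.075], TCP at [0.136, -0.559, 0.231] pointing down, gripper open.
Joint ranges: [-2.71, 2.71], [-0.32, 2.16], [-1.57, 1.52], [0, 2.45], [-1.46, 4.6], [0, 2.02], [-2.83, 2.83]. Speed limits (rad/s): [1.89, 1.89, 2.57, 2.57, 3.01, 3.01, 3.01].

INTERFACE

Orientations are given as [roll, pitch, yaw] about the fixed x, y, z axes, in that order (R = Rz(yaw) Ry(pitch) Rx(roll)).
In Python, from station import r, get_image, camera_params, job_done, boxes_of, regions_of gives the robot as it stands. Calls block until the motion is done:
- r.move_to(position, orientation): joint-space move of the TCP to a pose.
- r.line_to(position, vel=0.15, attitude=None, stop_force=None): straight line of the TCP; attitude=None keeps the orientation; vel is the mean speed in m/s. With stop_force (N) it stops when the force on the tool has changed by that much, and returns True; else False.
- r.set_joints(angles): joint-space move.
- r.command_gripper(opening, squeeze=None): finger opening in m; squeeze is the grip in N (None keeps the last); returns when the fingers have stopped.
- r.sleep(seconds).
- r.ik(position, orientation): joint angles nearest the present ones, or None.
- get_image(name): name is "side" or "top"; returns (picture, depth): 420x560x3 uint8, red, green, blue; 420x560 float32, m along the optical axis (not along the pixel's ray), 0 where there is no reading.
- camera_params(name): a dict with "mtx" (3x3 intrinsics, pixels), "eye" and "orientation" of the camera in the world. Camera axes: x right, y down, z forward; pixel columns grow to the right and rows downward; lengths in m; the calibration is good to about 2 mm. A picture is of the moment at which its call begins. camera_params takes no time and is no camera call.
A pose or a line that the arm cannot do raises r.PlanningError and nothing moves.
- job_done(): hands the job in; it is judged then, once.
Trained networks look in the newest picture that a camera, given by its name, has taken for a name from the list of things; names that differ only in an ending like _2 or _b are one class to them, and where a whole thing is asked for, a point or a joint stands for the part that bears it (a point fixed in the world has none). Each returns a list of dicts, best first, with "score" (0 to 1); they miss things now and then, are a little off and sometimes report something else, mostly with a low value. They report only what shows in the picture. A call takes as long as a camera call. They do not tell look-alikes from the thing itself.
- boxes_of(camera, query): "box" ([centre column, centre row, width, height] in pixels, round what is visible of it).
- regions_of(camera, query): "region" (420x560 bool, what is visible of it) and "box" ([centre column, centre row, width, height] in pixels, round what is visible of it).
Readings, each from a call of its own:
- r.read_t(): time.
- r.read_joint_positions(): joint angles.
- r.read_qvel(): joint speeds.
- r.read_joint_efforts(): joint torques, N m.
- r.read_tool_pos(): TCP position.
- r.read_tool_rot(): TCP orientation.
- r.read_force(): force on the tool from outside, world axes, zero at the start.
- r.read_torque(): the same for the moment, N m.
- r.read_gripper_width(): finger opening in m.
- r.read_gripper_force(): force on a finger pad.
Only numpy, scipy, OpenCV 4.12 (cv2) and the standard library are available. Lean on these libraries where they do the work, as an engineer would, in place of code of your own. Each camera call takes 0.05 s, during which the arm holds its last target. There are 200 camera calls.

TASK

Clamp the yellow-banded rubber body mount in the sloping bench fixture. First stand it square on the sloping bed, against the front rail and between the ram and the end stop, and let go of it; then slide the red safety hood all the way off the release button, press the button so that the ram springs out and pins the mount against the end stop, and last flip the orange cam lever right over centre until it stays down on its stop, which locks the ram. Leave the other things on the bench where they are.

Things in the scene. Friction and masses are not known exactly. Their poses are not given: they have to be found in the camera images.
- nest (a point): Point on the steel bed of the bench fixture where the middle of the mount's underside belongs. Frame of the bed: z square to it, x up the slope away from the robot, y along the ram towards the end stop. In mm here: front rail 18 high, inner face at x = -36; end stop 20 high, inner face at y = +36; ram axis at x = 0, z = 13, its nose drawn back to y = -72 (space for the mount 108 long).
- fixture: Blue base of the sloping bench fixture (330 x 150 mm), fixed; origin under it on the table; yaw only. The bed (320 x 110 mm) slopes 30 deg down towards the robot, its mid-line 66 mm above the table.
- bed: Same frame as nest, origin on the bed 114 mm from it along -y. In mm here: clamp collar x = -26 to 26, y = -26 to 20, up to z = 53 with the cam lever on top; grey release housing x = -28 to 28, y = -147 to -41, up to z = 48, with button and hood on top; the ram's tail and black knob stick out to y = -228.
- mount_mid (a point): Middle (half-way up) of the mount to be clamped: black rubber, yellow band round its neck, yellow ring on top. Round: base 72 mm across, 22 high; above it a neck 50 across up to 64; brass sleeve 22 across up to 68. This point is 32 above the underside; z points up its axis. 0.3 to 0.55 kg. It stands upright in the white card tray; grip it by the neck.
- lever_pivot (a point): Centre of the cam lever's pivot on top of the collar. Frame as nest; the pin runs along y, the lever swings in the plane of x and z. It points along (cos a, 0, sin a) with a = 0.698 rad + cam_lever: open it stands up, leaning a little away from the robot; closing swings it over towards the robot and down until it points down the slope.
- cam_lever (a joint): Cam lever angle, rad: 0 = fully open, 2.30 = on its closed stop. It stays where it is left up to about 0.6; then a spring resists, with at most about 14 N at the grip, up to dead centre at 2.1, and beyond that holds it on its stop; let go before dead centre it springs back.
- lever_grip (a point): Middle of the orange lever handle, 80 mm from the pivot. The handle is 18 mm wide along the pivot pin, 10 mm thick and reaches from 48 to 108 mm from the pivot. This point turns with the lever. A push on the trailing face of the handle carries it over; a firm pinch must let it turn.
- hood_tab (a point): Middle of the thumb tab on the red safety hood over the button: 12 mm (y) x 28 mm (x) x 22 mm high. Its top is 11 mm above this point and the hood's flat roof (52 x 42 mm) 11 mm below. Frame as nest. The hood slides along -y only, away from the lever, against about 2 N, and stays where it is left.
- hood (a joint): How far the hood has been slid, m: 0 = button covered, 0.050 = fully off, on its stop.
- button_top (a point): Centre of the top of the green release button, 26 mm across, 13 mm above the grey housing, under the hood's roof until that is slid off. Frame as nest; it is pressed along -z.
- release (a joint): How far the button is pressed, m: 0 = up, 0.007 = fully down. A spring of about 2 N at the start to 6 N fully down returns it; the ram is let go within the first 3 mm.
- ram (a joint): Ram travel, m: 0 = drawn back and held, 0.036 = nose against a mount that touches the end stop, 0.055 = end of travel. When let go, a spring of 11 to 15 N drives it out along +y, slowly (half a second), and keeps pushing.
- plain_mount_mid (a point): Bystander: middle of a mount of the same shape, all black with no yellow, in the card tray.
- boot_mid (a point): Bystander: middle of a black rubber boot, stepped, up to 68 mm across, 52 mm high, in the card tray.
- mount_tray: White open card tray, fixed: 310 mm (its x) x 120 mm (its y), 20 mm high walls, floor 3 mm thick; origin under its middle. Along its x, at about -98, 0 and +98 mm, stand the marked mount, the plain mount and the boot, in any order.
- spare_mount_mid (a point): Bystander: middle of another unmarked mount of the same shape, on the table to the right front.
- can_mid (a point): Bystander: middle of a blue spray can, 66 mm across, 190 mm high, on the right.
- carton_mid (a point): Bystander: middle of a white parts carton, 72 x 130 x 74 mm high, behind the fixture.
- wrench_grip (a point): Bystander: handle of a 190 mm wrench lying in front of the fixture, on the right.
- screwdriver_grip (a point): Bystander: handle of a 200 mm screwdriver lying in front of the fixture, on the left.
Things that resemble listed ones, but are neither listed nor needed, are in the scene too. Leave any green look-alike of the part that bears mount_mid alone.

How it is judged:
On the way, in this order (a step that is already met when the one before it is completed fails the run):
1. the marked mount stands square on the bed against the front rail, between ram and end stop, let go (x of mount_mid in the frame of nest between -0.005 and 0.01 m and z of mount_mid in the frame of nest between 0.027 and 0.037 m and angle between the z axis of mount_mid and the z axis of nest, either way round below 0.09 rad and y of mount_mid in the frame of nest between -0.033 and 0.005 m and contact force between the fingers and anything else below 0.5 N), for 0.2 s.
2. the safety hood is slid off the button (value of joint hood above 0.042 m), for 0.1 s.
3. the button is pressed and the ram has come out and pins the mount to the end stop (value of joint ram between 0.03 and 0.042 m and y of mount_mid in the frame of nest between -0.005 and 0.005 m), for 0.2 s.
4. the cam lever is over centre and on its stop (value of joint cam_lever above 2.2 rad), for 0.2 s.
At the end, for the whole second after the job is handed in: Marked mount square on the bed (0.09 rad), at most 10 mm off the front rail, within 5 mm of the end stop, ram out against it (30 to 42 mm), hood off the button (over 42 mm), button up again, cam lever past dead centre on its stop (over 2.2 rad), bystanders not moved over 25 mm (all of step 3 and x of mount_mid in the frame of nest between -0.005 and 0.01 m and z of mount_mid in the frame of nest between 0.027 and 0.037 m and angle between the z axis of mount_mid and the z axis of nest, either way round below 0.09 rad and value of joint hood above 0.042 m and value of joint release below 0.002 m and value of joint cam_lever above 2.2 rad); the robot touches nothing.
It fails at once if the plain mount or the boot in the tray is moved more than 25 mm (distance of any of plain_mount_mid, boot_mid from where it was at the start of the episode above 0.025 m).
It fails at once if the spare mount, spray can, carton, wrench or screwdriver is moved more than 25 mm (distance of any of spare_mount_mid, can_mid, carton_mid, wrench_grip, screwdriver_grip from where it was at the start of the episode above 0.025 m).
It also fails if it takes over 58 s, if anything falls off the work surface, if the arm or the gripper's body presses on something with over 40 N, if the wrist force passes 120 N, or if a joint passes its speed limit or range.

## Working session

There is one attempt and no reset: what is moved stays moved. The work goes in short steps, each a Python script; the robot and the scene stay as the last script left them, time stands still between calls to the robot, and variables do not carry over. Pictures are saved under pics/ and viewed, at most 10 in all, crops included, and the job is handed in when it is done.

```bash
mkdir -p pics; ls; cat > h.py <<'E'
import numpy as np, cv2
from scipy.spatial.transform import Rotation as R
from station import r, get_image, camera_params, job_done, boxes_of, regions_of
def cam(n):
    c=camera_params(n); o=np.array(c["orientation"],float)
    M=o if o.shape==(3,3) else (R.from_euler('xyz',o).as_matrix() if o.size==3 else None)
    return np.array(c["mtx"]),np.array(c["eye"]),M
def cloud(n,d):
    K,e,M=cam(n); v,u=np.mgrid[:420,:560]
    p=np.stack([(u-K[0,2])/K[0,0]*d,(v-K[1,2])/K[1,1]*d,d],-1)
    return p@M.T+e
def save(n,img): cv2.imwrite('pics/'+n,img[...,::-1])
E
python3 - <<'E'
from h import *
ims={}
for n in("top","side"):
    print(n,camera_params(n))
    im,d=get_image(n); save(n+'0.png',im); np.savez(n+'0.npz',im=im,d=d)
    P=cloud(n,d)
    for q in("mount_mid","lever_grip","hood_tab","mount_tray","fixture","button_top"):
        for o in regions_of(n,q)[:5]:
            m=o["region"]&(d>0); 
            if m.sum(): print(q,round(o["score"],2),np.round(o["box"]),np.round(np.median(P[m],0),3),np.round(np.percentile(P[m],2,axis=0),3),np.round(np.percentile(P[m],98,axis=0),3))
print(r.read_t())
E
```

```text
pics
top {'mtx': array([[458.14230934,   0.        , 276.5981904 ],
       [  0.        , 458.14230934, 205.85889717],
       [  0.        ,   0.        ,   1.        ]]), 'eye': array([ 0.43646358, -0.05406798,  1.38170679]), 'orientation': array([-3.01853853e+00,  1.12330074e-03, -1.57947584e+00])}
mount_mid 0.95 [197. 244.  26.  26.] [0.491 0.178 0.051] [0.461 0.151 0.005] [0.525 0.215 0.069]
mount_mid 0.7 [328. 210.  19.  23.] [ 0.578 -0.197  0.129] [ 0.553 -0.219  0.11 ] [ 0.604 -0.176  0.147]
hood_tab 0.65 [261. 140.  52.  33.] [ 0.797 -0.016  0.072] [ 0.76  -0.078  0.005] [0.843 0.049 0.078]
hood_tab 0.63 [329. 211.  19.  21.] [ 0.577 -0.197  0.128] [ 0.553 -0.219  0.109] [ 0.604 -0.176  0.147]
mount_tray 0.76 [154. 233.  49. 108.] [0.533 0.311 0.003] [ 0.377  0.253 -0.004] [0.681 0.378 0.032]
fixture 0.71 [309. 214. 136.  78.] [ 0.578 -0.116  0.078] [ 0.491 -0.291  0.004] [0.672 0.038 0.136]
side {'mtx': array([[439.83618998,   0.        , 282.20554478],
       [  0.        , 439.83618998, 222.62211546],
       [  0.        ,   0.        ,   1.        ]]), 'eye': array([0.310
[... 305 characters left out ...]
295. 193.  21.  24.] [ 0.577 -0.196  0.132] [ 0.548 -0.279  0.072] [ 0.612 -0.127  0.189]
hood_tab 0.35 [282. 227.  52. 116.] [ 0.569 -0.098  0.086] [ 0.503 -0.254  0.042] [0.653 0.045 0.194]
hood_tab 0.28 [345. 302.  40.  28.] [0.39  0.04  0.023] [0.348 0.011 0.012] [0.433 0.064 0.027]
mount_tray 0.6 [237. 383. 183.  75.] [0.575 0.292 0.004] [0.379 0.252 0.   ] [0.681 0.38  0.034]
fixture 0.76 [280. 233.  65. 125.] [ 0.563 -0.065  0.067] [ 0.486 -0.252  0.007] [0.663 0.053 0.147]
button_top 0.66 [296. 196.  18.  16.] [ 0.564 -0.197  0.132] [ 0.551 -0.217  0.11 ] [ 0.603 -0.178  0.142]
button_top 0.52 [281. 231.  64. 125.] [ 0.563 -0.068  0.066] [ 0.486 -0.261  0.003] [0.67  0.053 0.162]
0.7
```

```bash
python3 - <<'E'
import cv2
a=cv2.imread('pics/top0.png');b=cv2.imread('pics/side0.png')
cv2.imwrite('pics/topc.png',cv2.resize(a[100:310,80:430],(800,480),interpolation=cv2.INTER_CUBIC))
cv2.imwrite('pics/sidec.png',cv2.resize(b[140:420,100:450],(750,600),interpolation=cv2.INTER_CUBIC))
E
```

```text
(no output)
```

View pics/topc.png

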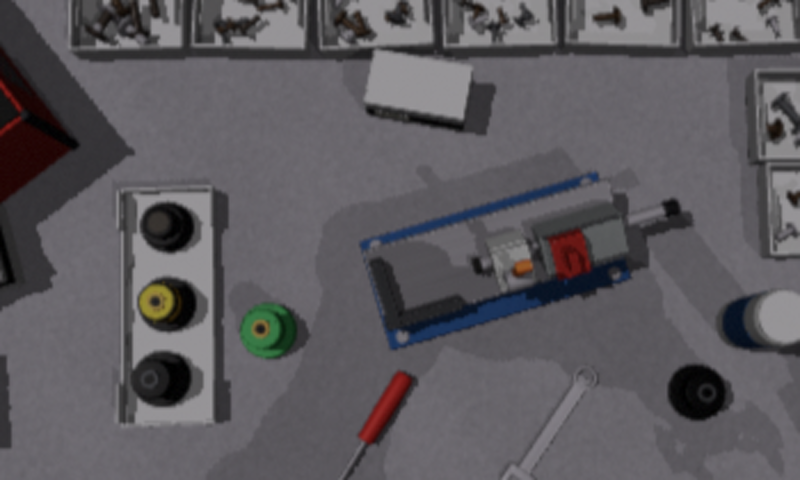

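View pics/sidec.png

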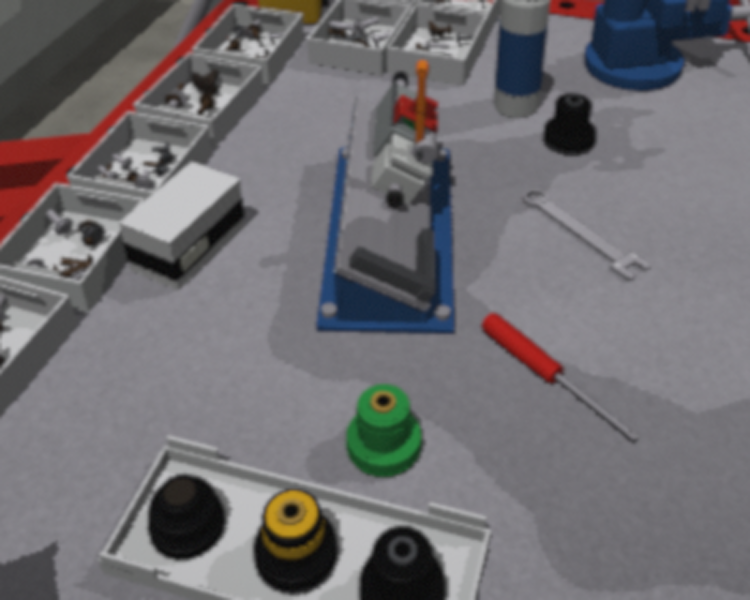

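The top crop shows the tray at left with the marked mount (yellow ring) in the middle at about full-image pixel (151,231). The green look-alike is at (197,244). The fixture is centred near (309,214), with its end stop at the left, orange lever near (308,217) and hood near (329,211). Next I'll fit the fixture frame and the mount.

```bash
cat > fit.py <<'E'
from h import *
from scipy.optimize import minimize
D={n:np.load(n+'0.npz') for n in('top','side')}
C={n:cloud(n,D[n]['d']) for n in D}
hsv={n:cv2.cvtColor(D[n]['im'],cv2.COLOR_RGB2HSV) for n in D}
for n in D:
    P=C[n];h=hsv[n];ok=D[n]['d']>0
    reg=(P[...,1]>.25)&(P[...,1]<.40)&(P[...,0]>.35)&(P[...,0]<.72)&ok
    y=reg&(h[...,0]>18)&(h[...,0]<33)&(h[...,1]>120)&(h[...,2]>60)
    q=P[y]; print(n,'yellow',y.sum(),np.round(q.mean(0),3),np.round(q.min(0),3),np.round(q.max(0),3))
    t=q[q[:,2]>.06]; print('  ring',len(t),np.round((t.min(0)+t.max(0))/2,4),np.round(t.mean(0),4))
    f=(P[...,1]>-.4)&(P[...,1]<.1)&(P[...,0]>.4)&(P[...,0]<.75)&ok
    b=f&(h[...,0]>100)&(h[...,0]<125)&(h[...,1]>130)&(P[...,2]<.03)
    rc=cv2.minAreaRect((P[b][:,:2]*1000).astype(np.float32)); print('  blue',b.sum(),rc,np.median(P[b][:,2]))
def RB(yaw): return R.from_euler('z',yaw)*R.from_euler('y',-np.pi/6)
def model(p):
    # sdf-ish: predicted top height at bed x,y
    x,y=p[:,0],p[:,1]; z=np.zeros(len(p))
    z[(x<-.036)&(y>-.05)]=.018  # rail
    z[(y>.036)]=.020
    z[(abs(x)<.026)&(y>-.14)&(y<-.094)]=.053
    z[(abs(x)<.028)&(y>-.261)&(y<-.155)]=.048
    return z
P=np.concatenate([C[n][(D[n]['d']>0)] for n in D])
f=(P[:,1]>-.4)&(P[:,1]<.1)&(P[:,0]>.4)&(P[:,0]<.75)&(P[:,2]>.02); P=P[f]
np.save('fx.npy',P)
E
cat >> fit.py <<'E'
for n in D:
    Q=C[n][D[n]['d']>0]; f=(Q[:,1]>-.1)&(Q[:,1]<.03)&(Q[:,0]>.48)&(Q[:,0]<.66)&(Q[:,2]>.025)&(Q[:,2]<.12); Q=Q[f]
    # RANSAC plane w/ normal near 30deg
    rng=np.random.default_rng(0);best=0
    for _ in range(500):
        a=Q[rng.choice(len(Q),3,False)]; nn=np.cross(a[1]-a[0],a[2]-a[0]); l=np.linalg.norm(nn)
        if l<1e-5: continue
        nn=nn/l*np.sign(nn[2]); 
        if not .8<nn[2]<.92: continue
        c=(abs((Q-a[0])@nn)<.002); 
        if c.sum()>best: best=c.sum();I=c
    q=Q[I];m=q.mean(0);nn=np.linalg.svd(q-m)[2][2];nn*=np.sign(nn[2])
    print(n,'plane',best,len(Q),np.round(m,4),'slope',np.degrees(np.arccos(nn[2])),'yaw',np.degrees(np.arctan2(-nn[1],-nn[0])))
E
python3 fit.py
```

```text
top yellow 175 [0.528 0.316 0.066] [0.504 0.295 0.056] [0.55  0.337 0.075]
  ring 172 [0.5284 0.3162 0.0677] [0.5279 0.3156 0.0666]
  blue 1065 ((582.833740234375, -113.03559875488281), (146.99261474609375, 327.66339111328125), 16.2973690032959) 0.008476870542968529
side yellow 561 [0.526 0.322 0.064] [0.502 0.294 0.023] [0.559 0.343 0.073]
  ring 423 [0.5278 0.3163 0.0686] [0.5274 0.3179 0.0681]
  blue 1269 ((579.2859497070312, -97.27967834472656), (145.005126953125, 303.00469970703125), 16.056190490722656) 0.010460987309550362
top plane 785 1723 [ 0.5705 -0.0377  0.069 ] slope 30.425966849601345 yaw 17.100175879150658
side plane 942 1582 [ 0.5728 -0.0426  0.0718] slope 30.114464778326866 yaw 15.846798332588005
```

```bash
cat > fit2.py <<'E'
from fit import *
yaw=np.radians(16.2);B=RB(yaw).as_matrix();O=np.array([.5828,-.113,.066])
for n in D:
    d=D[n]['d'];Q=(C[n]-O)@B*1000; h=hsv[n]; ok=d>0
    x,y,z=Q[...,0],Q[...,1],Q[...,2]
    inn=ok&(abs(x)<70)&(abs(y)<200)
    bed=inn&(abs(z)<8)&(y>20)&(y<100)&(x>-30)&(x<40); print(n,'bed z',np.median(z[bed]))
    pr=lambda s,m:print('  ',s,m.sum(),np.round(np.percentile(Q[m],[3,50,97],axis=0),1).tolist() if m.sum() else '')
    pr('rail/stop',inn&(z>14)&(z<26)&(y>40))
    pr('rail',inn&(z>14)&(z<26)&(y>70)&(y<115)&(x<-20))
    pr('stop',inn&(z>15)&(z<26)&(x>-20)&(y>80))
    pr('stoptop',inn&(z>18)&(z<24)&(x>-20)&(y>80))
    pr('stopface',inn&(z>6)&(z<14)&(x>-25)&(y>80))
    pr('railface',inn&(z>5)&(z<13)&(y<100)&(y>60)&(x<-20))
    org=inn&(h[...,0]>5)&(h[...,0]<20)&(h[...,1]>150)&(h[...,2]>80)&(z>40); pr('orange',org)
    red=inn&((h[...,0]<5)|(h[...,0]>172))&(h[...,1]>120)&(z>40); pr('red',red)
    pr('redhi',red&(z>78)); pr('redroof',red&(z<74)&(z>58))
    pr('collar top',inn&(z>48)&(z<58)&(y>-35)&(y<40))
    pr('housing top',inn&(z>44)&(z<52)&(y<-30)&(abs(x)<35))
    blk=inn&(z>5)&(z<24)&(y>0)&(y<60)&(abs(x)<14); pr('nose',blk)
    V=np.zeros((420,560),np.uint8)
E
python3 fit2.py | tail -26; python3 - <<'E'
import cv2,numpy as np
a=cv2.imread('pics/top0.png')[165:260,235:400];b=cv2.imread('pics/side0.png')[155:300,235:330]
cv2.imwrite('pics/z.png',np.hstack([cv2.resize(a,(480,276),interpolation=2),cv2.resize(np.vstack([b]),(181,276),interpolation=2)]))
E
```

```text
rail 58 [[-47.2, 71.7, 14.3], [-41.1, 92.1, 16.6], [-34.1, 112.5, 20.9]]
   stop 100 [[-16.8, 140.6, 15.5], [17.1, 148.5, 18.4], [45.6, 155.8, 22.9]]
   stoptop 58 [[-15.1, 140.4, 18.2], [19.6, 148.8, 19.7], [46.0, 155.4, 23.4]]
   stopface 14 [[-21.5, 140.4, 7.9], [5.4, 147.4, 12.7], [45.4, 155.6, 13.8]]
   railface 27 [[-47.6, 61.6, 5.4], [-36.0, 80.9, 10.2], [-33.9, 95.9, 12.6]]
   orange 33 [[20.0, -20.6, 110.4], [50.5, -12.1, 159.6], [55.8, -3.8, 163.7]]
   red 286 [[-23.5, -100.0, 54.8], [7.7, -78.7, 65.4], [27.4, -61.1, 88.0]]
   redhi 48 [[-11.1, -86.2, 79.3], [1.4, -79.9, 86.4], [14.3, -74.6, 90.1]]
   redroof 213 [[-23.7, -100.1, 60.5], [7.5, -76.2, 64.9], [27.3, -60.8, 69.4]]
   collar top 135 [[-19.0, -33.6, 48.3], [13.6, -7.3, 51.1], [27.0, 9.5, 54.2]]
   housing top 356 [[-25.5, -153.4, 44.2], [5.2, -121.9, 46.8], [29.0, -33.8, 51.1]]
   nose 56 [[-6.8, 10.1, 7.9], [4.6, 22.5, 17.4], [12.0, 33.1, 22.4]]
side bed z -0.007652658931438256
   rail/stop 399 [[-47.6, 69.1, 14.6], [-26.9, 146.5, 18.7], [41.4, 158.3, 21.3]]
   rail 75 [[-47.9, 70.7, 14.6], [-41.4, 93.1, 17.6], 
[... 176 characters left out ...]
]]
   stopface 87 [[-22.6, 146.9, 6.4], [16.6, 155.6, 10.8], [44.6, 158.1, 13.4]]
   railface 21 [[-36.8, 63.0, 5.1], [-35.4, 77.2, 9.1], [-34.3, 98.4, 11.8]]
   orange 138 [[6.8, -76.5, 69.7], [28.4, -6.0, 118.2], [54.9, -1.7, 162.2]]
   red 147 [[-20.5, -95.3, 50.7], [14.2, -75.5, 67.2], [26.9, -59.6, 88.5]]
   redhi 20 [[-8.9, -81.8, 79.3], [-4.5, -75.3, 86.5], [4.1, -73.0, 90.1]]
   redroof 99 [[-20.7, -95.7, 60.9], [14.5, -73.4, 66.9], [26.8, -58.9, 71.8]]
   collar top 177 [[-22.7, -30.9, 49.0], [8.6, -1.0, 52.7], [26.5, 11.3, 56.2]]
   housing top 168 [[-4.5, -152.4, 44.6], [15.8, -77.4, 48.3], [28.9, -49.2, 51.2]]
   nose 107 [[-12.1, 7.4, 7.5], [2.4, 26.3, 17.6], [12.4, 34.0, 23.3]]
```

View pics/z.png

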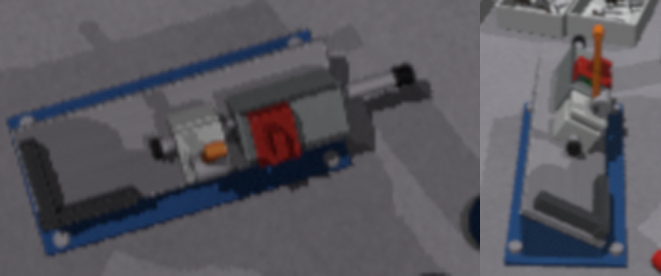

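The fixture frame agrees with the given geometry: bed z ≈ 0, rail face at x ≈ -36, stop at +140 and nose at +32. So nest = bed centre + 104 mm in y. The mount's ring top is at z = 0.067, as expected. Now picking.

```bash
cat >> h.py <<'E'
YAW=np.radians(16.2); BR=R.from_euler('z',YAW)*R.from_euler('y',-np.pi/6); B=BR.as_matrix()
NEST=np.array([.5828,-.113,.066])+B@np.array([.0005,.104,0])
w=lambda x,y,z: NEST+B@np.array([x,y,z])/1000.   # nest frame, mm
bedatt=(BR*R.from_euler('x',np.pi)).as_euler('xyz')
E
python3 - <<'E'
from h import *
print(r.read_tool_rot(),NEST,bedatt)
m=[.528,.316]
down=[np.pi,0,YAW]
for a in(YAW,YAW-np.pi):
    att=[np.pi,0,a]; print(a,r.ik([*m,.15],att))
for s in(0,np.pi):
    a=(BR*R.from_euler('x',np.pi)*R.from_euler('z',s)).as_euler('xyz'); print(s,r.ik(w(3,-8,90),a))
    for p in((0,-195,80),(0,-270,80)):
        a2=(BR*R.from_euler('x',np.pi)*R.from_euler('z',s+np.pi/2)).as_euler('xyz'); print(s,p,r.ik(w(*p),a),r.ik(w(*p),a2))
E
```

```text
[-3.14140955e+00  3.13143003e-05  2.38813141e-01] [ 0.55420074 -0.01300865  0.06625   ] [ 3.14159265 -0.52359878  0.28274334]
0.2827433388230814 [-0.80223277  0.91587875  0.47114469  1.43425493 -0.47522445  0.90561246
 -1.48191624]
-2.8588493147667116 [-0.09546564  1.16650371 -1.3484784   1.4074761   1.13178254  1.43431508
  0.42683579]
0 [ 0.49891425  0.79386923 -0.68455655  2.30795715  2.45969219  0.45139855
  2.66024155]
0 (0, -195, 80) [ 0.72717837  0.84402423 -0.45557995  1.91887043 -0.43404729  0.04209823
 -0.37783023] [ 0.68110374  0.83190261 -0.36843713  1.9198096  -1.18477917  0.09014307
 -1.21145132]
0 (0, -270, 80) [ 0.78610187  0.88937817 -0.40350513  1.71455762 -0.34437341  0.23777534
 -0.38729019] [ 0.62736017  0.86638743 -0.09493332  1.71973793 -1.02090119  0.37417033
 -1.34926329]
3.141592653589793 [ 0.75325196  1.05831847 -1.34550449  2.3006456   1.89945888  0.93475198
  0.10560643]
3.141592653589793 (0, -195, 80) [ 0.85352612  0.89786205 -0.70575559  1.91626889  1.32458813  0.18579376
  1.0479573 ] [ 0.74971241  0.85126261 -0.49865363  1.9190501   0.37081976  0.0422218
  0.39508794]
3.141592653589793 (0, -270, 80) [ 0.36416323  0.9141985   0.42381135  1.72913229 -1.42582062  0.72603408
 -2.63319014] [ 0.88343915  0.92526107 -0.60385004  1.71186086  0.34164823  0.24630083
  0.5439284 ]
```

```bash
python3 - <<'E'
from h import *
m=[.528,.316]; att=[np.pi,0,YAW]
r.line_to([.2,-.5,.36],vel=.3)
r.move_to([*m,.36],att); print(r.read_t(), r.read_joint_positions())
r.line_to([*m,.10],vel=.25)
r.line_to([*m,.031],vel=.1,stop_force=8)
r.command_gripper(.03,40); print(r.read_gripper_width(),r.read_tool_pos())
r.line_to([*m,.26],vel=.2)
print(r.read_gripper_width(),r.read_gripper_force(),r.read_t())
for s in np.arange(0,2*np.pi,np.pi/4):
    a=(BR*R.from_euler('x',np.pi)*R.from_euler('z',s)).as_euler('xyz'); q=r.ik(w(3,-8,110),a); print(round(s,2),None if q is None else np.round(q,2))
print(np.round(r.read_joint_positions(),2))
get_image('side');save('grasp.png',get_image('side')[0])
E
```

```text
4.45 [-0.35488732  0.72011412 -0.59437363  1.04453908  0.38033039  1.47580927
 -2.1518952 ]
0.04936477542083655 [0.5281736  0.31615044 0.03164791]
0.048949854851275273 42.03169047832489 8.2083
0.0 [0.02 0.69 0.2  2.34 3.9  0.49 1.21]
0.79 [ 0.15  0.68 -0.03  2.33  3.64  0.4   0.69]
1.57 [ 0.27  0.68 -0.25  2.33  3.26  0.34  0.28]
2.36 [ 0.4   0.7  -0.47  2.32  2.83  0.34 -0.07]
3.14 [ 0.57  0.77 -0.79  2.32  2.3   0.46 -0.33]
3.93 [ 0.59  0.78 -0.83  2.32  2.25  0.49 -1.06]
4.71 [ 0.69  0.87 -1.07  2.32  2.03  0.64 -1.63]
5.5 [ 0.77  1.   -1.34  2.31  1.87  0.89 -2.25]
[-0.34  0.79 -0.58  1.27  0.43  1.21 -2.22]
```

```bash
python3 - <<'E'
from h import *
for s in (4.712,5.5,3.927,3.1416,0):
    a=(BR*R.from_euler('x',np.pi)*R.from_euler('z',s)).as_euler('xyz')
    try: r.line_to(w(3,-8,130),vel=.2,attitude=a); print('ok',s); break
    except r.PlanningError as e: print(s,e)
print(r.read_t(),np.round(r.read_joint_positions(),2),r.read_tool_pos()-w(3,-8,130),r.read_gripper_width())
save('pre.png',get_image('side')[0])
E
```

```text
ok 4.712
12.1583 [ 0.55  0.7  -0.72  2.33  2.36  0.38 -1.97] [4.33709822e-05 2.14932363e-04 7.31291353e-05] 0.04897318863713363
```

View pics/pre.png

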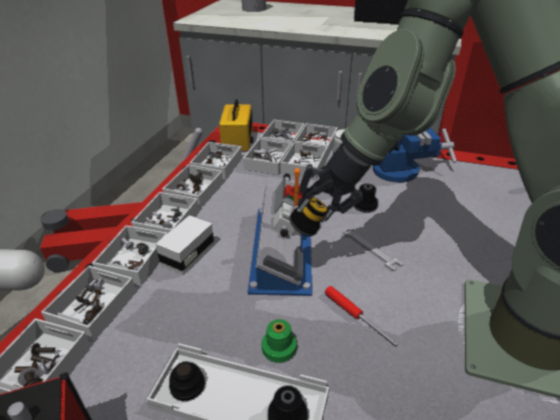

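The mount is held, tilted square to the bed, at about pixel (310,217) above the nest, clear of the lever. Lowering it now.

```bash
python3 - <<'E'
from h import *
r.line_to(w(3,-8,45),vel=.12)
s=r.line_to(w(3,-8,25),vel=.03,stop_force=5)
z=lambda:np.round((r.read_tool_pos()-NEST)@B*1000,1)
print(s,z(),np.round(r.read_force(),1))
# slide down against the front rail
s=r.line_to(w(-4,-8,z()[2]),vel=.03,stop_force=5); print(s,z(),np.round(r.read_force(),1),r.read_t())
get_image('side')
E
```

```text
True [ 2.8 -8.  27.4] [ 0.4 -0.6 -1.7]
True [ 1.  -7.9 27.4] [0.2 0.1 8.2] 13.8417
```

```bash
python3 - <<'E'
from h import *
r.command_gripper(.085)
p=r.read_tool_pos()
r.line_to(p+B@[0,0,.11],vel=.2)
im,d=get_image('side');save('placed.png',im[140:330,200:360].repeat(3,0).repeat(3,1))
P=(cloud('side',d)-NEST)@B*1000
h=cv2.cvtColor(im,cv2.COLOR_RGB2HSV)
y=(h[...,0]>18)&(h[...,0]<33)&(h[...,1]>120)&(h[...,2]>60)&(abs(P[...,0])<60)&(abs(P[...,1])<60)&(d>0)
t=P[y&(P[...,2]>59)];print(y.sum(),len(t),(t.min(0)+t.max(0))/2,t.mean(0),t.std(0),r.read_t(),np.round(r.read_joint_positions(),2))
n=np.linalg.svd(t-t.mean(0))[2][2];print('ring normal',n)
E
```

```text
296 170 [ 2.05237752 -7.62906401 65.74708211] [ 2.61951664 -4.15674476 65.13505333] [11.34983944 10.94673155  1.91266972] 15.0917 [ 0.56  0.69 -0.73  2.34  2.36  0.37 -1.97]
ring normal [0.02277665 0.02347988 0.99946482]
```

View pics/placed.png

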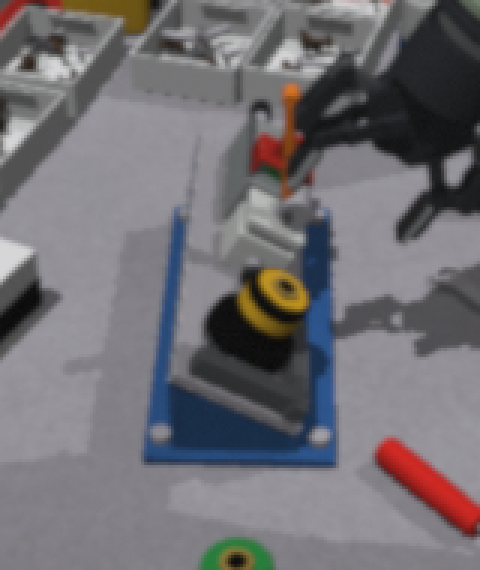

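The mount stands square on the bed against the rail; the ring centre measures (2, -8, 66) mm in the nest frame. Now the hood.

```bash
cat >> h.py <<'E'
pos=lambda:np.round((r.read_tool_pos()-NEST)@B*1000,1)
E
python3 - <<'E'
from h import *
r.command_gripper(0.0,40)
for p,v in(((-60,-150,150),.2),((-10,-161,110),.2)):
    for s in (4.712,4.712-np.pi):
        a=(BR*R.from_euler('x',np.pi)*R.from_euler('z',s)).as_euler('xyz')
        try: r.line_to(w(*p),vel=v,attitude=a); print('ok',s); break
        except r.PlanningError as e: print(p,s,e)
print(pos(),r.read_t(),np.round(r.read_joint_positions(),2),r.read_gripper_width())
print('stop',r.line_to(w(-10,-161,73),vel=.06,stop_force=5),pos())
im,d=get_image('side');save('hood.png',im[120:270,220:360].repeat(4,0).repeat(4,1))
E
```

```text
ok 4.712
ok 4.712
[  -9.5 -159.6  109.7] 17.2583 [ 0.75  0.78 -0.52  2.04  2.51  0.03 -1.79] -0.00024172175402336723
stop False [ -10.  -161.    73.1]
```

View pics/hood.png

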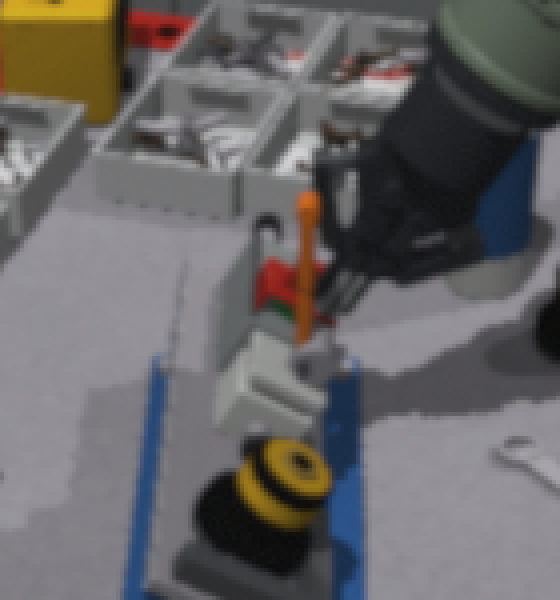

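The closed fingertips are in front of the hood tab and clear of the lever. Pushing.

```bash
python3 - <<'E'
from h import *
try:
    print('stop',r.line_to(w(-10,-232,73),vel=.06,stop_force=9),pos(),np.round(r.read_force(),1),r.read_t())
except r.PlanningError as e: print(e,np.round(r.read_joint_positions(),2))
p=pos(); r.line_to(w(p[0],p[1]+4,p[2]),vel=.05); r.line_to(w(p[0],p[1]+4,110),vel=.15); r.line_to(w(-90,p[1]+4,130),vel=.2)
for n in('top','side'):
    im,d=get_image(n); P=(cloud(n,d)-NEST)@B*1000; h=cv2.cvtColor(im,cv2.COLOR_RGB2HSV)
    inn=(d>0)&(abs(P[...,0])<40)&(P[...,1]<-130)&(P[...,1]>-280)&(P[...,2]>45)&(h[...,1]>100)
    for s,m in(('green',inn&(h[...,0]>40)&(h[...,0]<85)),('red',inn&((h[...,0]<5)|(h[...,0]>172)))):
        print(n,s,m.sum(),np.round(np.percentile(P[m],[3,50,97],axis=0),1).tolist() if m.sum() else '')
    m=(d>0)&(h[...,0]>5)&(h[...,0]<18)&(h[...,1]>150)&(P[...,2]>60)&(abs(P[...,1]+114)<30)&(abs(P[...,0])<90)
    print('lever',m.sum(),np.round(np.percentile(P[m],[3,50,97],axis=0),1).tolist())
    q=P[m][:,[0,2]];vx=np.linalg.svd(q-q.mean(0))[2][0];print('angle',np.degrees(np.arctan2(vx[1],vx[0])),q.mean(0))
save('top3.png',im)
print(r.read_t())
E
```

```text
the arm cannot follow that straight line within its joint ranges [ 0.73  0.86 -0.53  2.02  2.52  0.1  -1.78]
top green 0 
top red 289 [[-23.9, -204.2, 51.4], [7.5, -182.3, 65.4], [26.3, -164.8, 88.3]]
lever 35 [[21.1, -123.7, 113.7], [49.5, -114.5, 159.2], [55.8, -107.7, 162.7]]
angle -123.13099111863932 [ 46.7705139  153.85701481]
side green 6 [[3.4, -179.2, 50.2], [6.8, -174.9, 52.8], [10.0, -171.4, 53.6]]
side red 163 [[-22.0, -201.4, 51.8], [11.8, -179.9, 67.2], [26.4, -163.8, 88.8]]
lever 125 [[8.9, -117.0, 84.1], [29.5, -109.7, 121.2], [54.8, -106.3, 161.9]]
angle -119.47652725681274 [ 31.60670453 123.25852263]
19.375
```

```bash
cat >> h.py <<'E'
def att(tilt,lean=0,s=4.712): return (R.from_euler('z',YAW)*R.from_euler('y',-tilt,degrees=True)*R.from_euler('x',lean,degrees=True)*R.from_euler('x',np.pi)*R.from_euler('z',s)).as_euler('xyz')
E
python3 - <<'E'
from h import *
print(pos(),np.round(r.read_joint_positions(),2))
for t in(20,10):
  for l in(0,10):
    for y in(-161,-232): q=r.ik(w(-12,y,76),att(t,l)); print(t,l,y,None if q is None else np.round(q,2))
def go():
  for t,l in((20,10),(15,10),(10,10),(5,8)):
    try:
        r.line_to(w(-60,-158,130),vel=.2,attitude=att(t,l))
        r.line_to(w(-12,-159,105),vel=.2); r.line_to(w(-12,-159,76),vel=.08,stop_force=5)
        s=r.line_to(w(-12,-234,76),vel=.06,stop_force=9)
        print('pushed',t,l,s,pos(),r.read_t()); return True
    except r.PlanningError as e: print(t,l,e,pos())
if go():
  p=pos(); r.line_to(w(p[0],p[1]+4,p[2]),vel=.05); r.line_to(w(p[0],p[1]+4,105),vel=.15); r.line_to(w(-90,p[1]+4,130),vel=.2)
  for n in('top','side'):
    im,d=get_image(n); P=(cloud(n,d)-NEST)@B*1000; h=cv2.cvtColor(im,cv2.COLOR_RGB2HSV)
    inn=(d>0)&(abs(P[...,0])<40)&(P[...,1]<-130)&(P[...,1]>-300)&(P[...,2]>45)&(h[...,1]>100)
    for s,m in(('green',inn&(h[...,0]>40)&(h[...,0]<85)),('red',inn&((h[...,0]<5)|(h[...,0]>172)))):
        print(n,s,m.sum(),np.round(np.percentile(P[m],[3,50,97],axis=0),1).tolist() if m.sum() else '')
print(r.read_t(),np.round(r.read_joint_positions(),2))
E
```

```text
[ -89.2 -156.9  129.6] [ 0.97  0.84 -0.69  2.24  2.6   0.21 -1.75]
20 0 -161 [ 0.97  1.15 -1.35  1.88  1.42  0.95 -0.61]
20 0 -232 [ 1.04  1.19 -1.35  1.71  1.32  0.98 -0.34]
20 10 -161 [ 1.02  1.19 -1.35  1.75  1.16  0.92 -0.29]
20 10 -232 [ 1.07  1.22 -1.35  1.55  1.06  1.01 -0.04]
10 0 -161 [ 0.89  1.15 -1.35  1.73  1.26  1.15 -0.49]
10 0 -232 [ 0.95  1.19 -1.35  1.56  1.22  1.2  -0.26]
10 10 -161 [ 0.93  1.19 -1.35  1.6   1.06  1.14 -0.24]
10 10 -232 [ 0.97  1.23 -1.35  1.41  1.02  1.24 -0.03]
20 10 the arm cannot follow that straight line within its joint ranges [ -89.2 -156.9  129.6]
15 10 the arm cannot follow that straight line within its joint ranges [ -89.2 -156.9  129.6]
10 10 the arm cannot follow that straight line within its joint ranges [ -89.2 -156.9  129.6]
5 8 the arm cannot follow that straight line within its joint ranges [ -89.2 -156.9  129.6]
19.375 [ 0.97  0.84 -0.69  2.24  2.6   0.21 -1.75]
```

```bash
python3 - <<'E'
from h import *
for t,l in((20,10),(10,0)):
  for s in np.arange(0,6.2,np.pi/2):
    for p in((-60,-165,180),(-12,-159,76),(-12,-234,76)): q=r.ik(w(*p),att(t,l,s)); print(t,l,round(s,2),p,None if q is None else np.round(q,2))
E
```

```text
20 10 0.0 (-60, -165, 180) [ 1.22  1.   -1.35  1.89  0.94  0.84 -1.71]
20 10 0.0 (-12, -159, 76) [ 1.02  1.18 -1.35  1.76  1.16  0.91 -1.87]
20 10 0.0 (-12, -234, 76) [ 1.07  1.23 -1.35  1.55  1.06  1.01 -1.6 ]
20 10 1.57 (-60, -165, 180) [ 0.97  0.74 -0.69  1.9   0.16  0.49 -2.51]
20 10 1.57 (-12, -159, 76) [ 0.8   0.92 -0.69  1.76  0.42  0.45 -2.81]
20 10 1.57 (-12, -234, 76) [ 0.87  0.97 -0.69  1.55  0.33  0.62 -2.61]
20 10 3.14 (-60, -165, 180) [ 1.22  1.   -1.35  1.89  0.94  0.84  1.43]
20 10 3.14 (-12, -159, 76) [ 1.02  1.18 -1.35  1.76  1.16  0.91  1.27]
20 10 3.14 (-12, -234, 76) [ 1.07  1.23 -1.35  1.55  1.06  1.01  1.54]
20 10 4.71 (-60, -165, 180) [ 1.22  1.   -1.35  1.89  0.94  0.84 -0.14]
20 10 4.71 (-12, -159, 76) [ 1.02  1.18 -1.35  1.76  1.16  0.91 -0.3 ]
20 10 4.71 (-12, -234, 76) [ 1.07  1.23 -1.35  1.55  1.06  1.01 -0.03]
10 0 0.0 (-60, -165, 180) [ 0.92  0.75 -0.89  1.9   0.79  0.7  -1.67]
10 0 0.0 (-12, -159, 76) [ 0.73  0.93 -0.85  1.74  0.94  0.73 -1.84]
10 0 0.0 (-12, -234, 76) [ 0.95  1.19 -1.35  1.55  1.22  1.2  -1.82]
10 0 1.57 (-60, -165, 180) [ 0.7   0.65 -0.47  1.91  0.36  0.52 -2.82]
10 0 1.57 (-12, -159, 76) [ 0.44  0.81 -0.25  1.75  0.2   0.45 -2.75]
10 0 1.57 (-12, -234, 76) [ 0.54  0.87 -0.25  1.57  0.15  0.59 -2.58]
10 0 3.14 (-60, -165, 180) [ 1.07  0.95 -1.35  1.89  1.08  1.04  1.18]
10 0 3.14 (-12, -159, 76) [ 0.89  1.15 -1.35  1.73  1.26  1.15  1.08]
10 0 3.14 (-12, -234, 76) [ 0.95  1.19 -1.35  1.55  1.22  1.2   1.32]
10 0 4.71 (-60, -165, 180) [ 1.07  0.95 -1.35  1.89  1.08  1.04 -0.4 ]
10 0 4.71 (-12, -159, 76) [ 0.89  1.15 -1.35  1.73  1.26  1.15 -0.49]
10 0 4.71 (-12, -234, 76) [ 0.95  1.19 -1.35  1.55  1.22  1.2  -0.25]
```

```bash
cat >> h.py <<'E'
def look():
  for n in('top','side'):
    im,d=get_image(n); P=(cloud(n,d)-NEST)@B*1000; h=cv2.cvtColor(im,cv2.COLOR_RGB2HSV)
    inn=(d>0)&(abs(P[...,0])<40)&(P[...,1]<-130)&(P[...,1]>-300)&(P[...,2]>45)&(h[...,1]>100)
    lv=(d>0)&(h[...,0]>5)&(h[...,0]<18)&(h[...,1]>150)&(P[...,2]>30)&(abs(P[...,1]+114)<30)&(abs(P[...,0])<130)
    yl=(d>0)&(h[...,0]>18)&(h[...,0]<33)&(h[...,1]>120)&(h[...,2]>60)&(abs(P[...,0])<60)&(abs(P[...,1])<60)&(P[...,2]>59)
    for s,m in(('green',inn&(h[...,0]>40)&(h[...,0]<85)),('red',inn&((h[...,0]<5)|(h[...,0]>172))),('lever',lv),('ring',yl)):
        print(n,s,m.sum(),np.round(np.percentile(P[m],[3,50,97],axis=0),1).tolist() if m.sum() else '')
E
python3 - <<'E'
from h import *
r.set_joints([.97,.74,-.69,1.9,.16,.49,-2.51+np.pi]); print(pos(),r.read_t())
A=att(20,10)
try:
    r.line_to(w(-12,-159,105),vel=.2,attitude=A); r.line_to(w(-12,-159,76),vel=.08,stop_force=5)
    s=r.line_to(w(-12,-234,76),vel=.06,stop_force=9)
    print('pushed',s,pos(),r.read_t())
    p=pos(); r.line_to(w(p[0],p[1]+4,p[2]),vel=.05); r.line_to(w(p[0],p[1]+4,105),vel=.15); r.line_to(w(-70,p[1]+4,130),vel=.25)
    look()
except r.PlanningError as e: print(e,pos())
print(r.read_t(),np.round(r.read_joint_positions(),2))
E
```

```text
[ -60.1 -163.4  178.5] 21.55
pushed True [ -12.  -215.1   75.8] 23.5583
top green 66 [[-10.0, -194.3, 51.2], [0.5, -184.3, 58.5], [12.7, -173.3, 62.6]]
top red 289 [[-23.7, -253.6, 53.7], [6.7, -231.7, 65.6], [26.8, -214.6, 88.2]]
top lever 36 [[20.7, -123.7, 112.9], [49.7, -115.0, 157.8], [54.5, -107.8, 162.3]]
top ring 145 [[-19.9, -26.1, 59.5], [1.7, -8.4, 63.2], [18.1, 10.1, 69.1]]
side green 29 [[3.0, -188.8, 50.0], [8.3, -177.4, 58.0], [12.3, -172.0, 62.8]]
side red 153 [[-22.5, -249.9, 50.7], [11.6, -229.2, 66.7], [26.6, -213.6, 88.8]]
side lever 133 [[9.0, -117.8, 84.6], [34.8, -109.1, 129.8], [54.7, -105.6, 161.9]]
side ring 160 [[-17.1, -24.2, 62.5], [3.8, -1.9, 64.6], [20.4, 12.2, 69.5]]
24.65 [ 0.96  0.86 -0.64  1.78  0.21  0.5   0.67]
```

Hood is off by about 50 mm, and the button shows at (0.5, -184, 61) mm. Pressing it.

```bash
python3 - <<'E'
from h import *
try:
    for a in(att(22,0),att(18,3),att(15,5),att(20,10)):
        try: r.line_to(w(0,-184,85),vel=.2,attitude=a); break
        except r.PlanningError as e: print(e)
    r.line_to(w(0,-184,68),vel=.1,stop_force=5)
    s=r.line_to(w(0,-184,52),vel=.03,stop_force=8); print('press',s,pos(),np.round(r.read_force(),1))
    r.sleep(.3)
    r.line_to(w(0,-184,90),vel=.15); r.line_to(w(-60,-184,150),vel=.25)
    look()
except r.PlanningError as e: print(e,pos())
print(r.read_t(),np.round(r.read_joint_positions(),2))
E
```

```text
press True [  -0.  -184.6   53.6] [-7.6 -0.5 15. ]
top green 63 [[-9.9, -193.8, 53.9], [2.4, -183.5, 58.9], [12.3, -173.2, 62.6]]
top red 288 [[-23.0, -254.0, 54.7], [7.5, -231.8, 65.5], [26.8, -214.7, 88.4]]
top lever 37 [[13.7, -124.3, 100.7], [50.4, -115.2, 158.8], [55.6, -107.8, 163.2]]
top ring 148 [[-19.0, -18.5, 59.7], [-0.2, 0.1, 63.5], [17.8, 18.9, 67.6]]
side green 32 [[3.4, -187.9, 49.1], [7.8, -177.8, 58.6], [13.1, -171.8, 62.1]]
side red 152 [[-23.0, -250.2, 49.6], [11.6, -229.0, 66.7], [26.5, -213.6, 88.6]]
side lever 131 [[9.5, -117.4, 82.1], [34.4, -109.0, 130.6], [54.5, -106.2, 161.6]]
side ring 171 [[-17.1, -18.7, 62.5], [3.4, 4.4, 64.7], [20.9, 20.4, 69.2]]
27.2917 [ 0.81  0.72 -0.48  2.01  0.25  0.19  0.52]
```

The mount has moved to y ≈ 0, so it is pinned against the stop. Now the lever: pivot ≈ (0, -114, 68), lever at ≈60° in the bed frame. I'll push its trailing face along an arc.

```bash
cat > lever.py <<'E'
from h import *
u=lambda deg: np.array([np.cos(np.radians(deg)),np.sin(np.radians(deg))])
PV=np.array([0,68.]);Y=-114
def tcp(th,rad=75,gap=0):
    t=np.interp(th,[60,170],[0,20]); b=60+t
    c=PV+rad*u(th)+(5+gap)*u(th-90)+14.5*u(b-90)
    return w(c[0],Y,c[1]),att(t,0)
E
python3 - <<'E'
from lever import *
try:
    r.line_to(w(40,-190,190),vel=.25,attitude=att(5,0))
    r.line_to(w(110,-180,170),vel=.25,attitude=att(0,0))
    p,a=tcp(58,gap=20); r.line_to(p,vel=.2,attitude=a)
    print(pos(),np.round(r.read_joint_positions(),2),r.read_t())
    save('lev.png',get_image('side')[0][120:270,220:360].repeat(4,0).repeat(4,1))
except r.PlanningError as e: print(e,pos())
for th in range(60,181,20): p,a=tcp(th); q=r.ik(p,a); print(th,None if q is None else np.round(q,2))
E
```

```text
[  73.6 -115.5  112. ] [ 0.29  0.8  -0.3   1.4   0.26  0.98  0.21] 29.2167
60 [ 0.31  0.77 -0.31  1.48  0.27  0.93  0.21]
80 [ 0.37  0.72 -0.32  1.63  0.27  0.78  0.22]
100 [ 0.43  0.69 -0.34  1.78  0.28  0.61  0.23]
120 [ 0.47  0.69 -0.34  1.91  0.3   0.42  0.24]
140 [ 0.5   0.71 -0.32  2.02  0.33  0.23  0.24]
160 [ 0.5   0.76 -0.28  2.1   0.37  0.04  0.24]
180 [ 0.96  1.17 -1.35  2.11  1.62  0.95 -0.91]
```

View pics/lev.png

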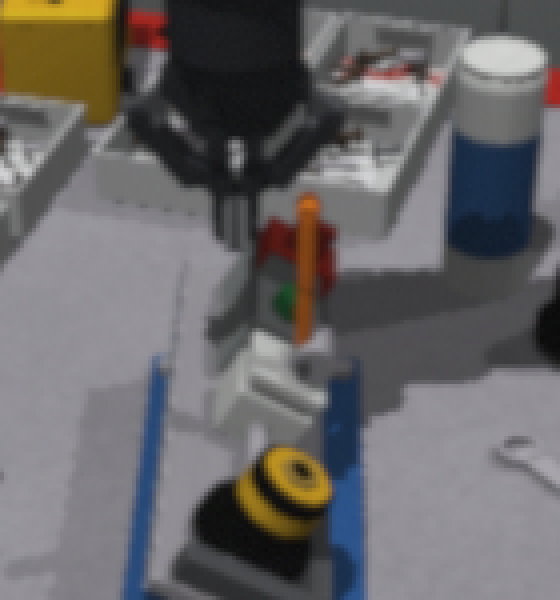

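The closed fingers stand on the far (trailing) side of the orange lever and are level with it. I'll drive the arc with less tilt to stay off the j6 limit.

```bash
sed -i 's/\[0,20\])/[0,8])/; s/    c=PV+rad/    rad=np.interp(th,[90,165],[75,86]); c=PV+rad/' lever.py
python3 - <<'E'
from lever import *
for th in (140,160,170,178): p,a=tcp(th); q=r.ik(p,a); print(th,None if q is None else np.round(q,2))
try:
    th=58
    while th<178:
        th=min(th+8,178)
        p,a=tcp(th); s=r.line_to(p,vel=.09,attitude=a,stop_force=20 if th>162 else 30)
        f=r.read_force(); print(th,s,np.round(f,1))
        if s: break
except r.PlanningError as e: print(e,pos())
print(pos(),r.read_t(),np.round(r.read_joint_positions(),2)); look()
E
```

```text
140 [ 0.43  0.73 -0.29  1.9   0.33  0.47  0.21]
160 [ 0.43  0.77 -0.26  1.96  0.36  0.33  0.2 ]
170 [ 0.42  0.8  -0.24  1.98  0.37  0.28  0.19]
178 [ 0.4   0.82 -0.23  1.98  0.37  0.26  0.18]
66 False [0.1 0.1 0.6]
74 False [0.8 0.1 0. ]
82 False [-0.4  0.8 -0.4]
90 False [0.5 0.5 0.2]
98 False [3.8 0.4 0.3]
106 False [ 5.   0.3 -0. ]
114 False [5.  0.3 1.8]
122 False [5.8 1.9 3. ]
130 False [4.9 2.7 3.3]
138 False [ 0.6 -0.   0. ]
146 False [4.1 1.8 5.2]
154 False [-0.7 -0.7 -0.4]
162 False [0.2 0.2 0.3]
170 True [-5.3  1.6 32.5]
[ -69.2 -114.4   83. ] 33.25 [ 0.42  0.79 -0.24  1.98  0.37  0.28  0.19]
top green 63 [[-10.2, -193.7, 51.7], [1.7, -183.8, 57.9], [12.5, -173.3, 62.2]]
top red 289 [[-23.9, -253.8, 52.7], [7.0, -231.7, 65.5], [26.7, -214.7, 88.0]]
top lever 17 [[-14.9, -122.3, 68.7], [-9.3, -114.5, 72.0], [21.1, -106.9, 144.1]]
top ring 160 [[-19.4, -18.4, 59.3], [1.2, 1.0, 63.2], [19.3, 19.2, 67.8]]
side green 63 [[-7.9, -193.1, 50.0], [3.4, -177.1, 59.4], [12.5, -170.7, 62.6]]
side red 232 [[-22.5, -249.2, 49.3], [5.7, -229.1, 67.5], [26.6, -213.8, 89.2]]
side lever 168 [[-101.1, -120.2, 70.2], [-51.5, -111.3, 78.2], [-8.6, -106.3, 88.2]]
side ring 178 [[-18.0, -17.0, 62.2], [3.1, 5.2, 64.9], [21.2, 22.2, 68.6]]
```

```bash
python3 - <<'E'
from lever import *
p=r.read_tool_pos(); r.line_to(p+[-.01,0,.13],vel=.15); r.sleep(.3)
look()
im,d=get_image('side'); P=(cloud('side',d)-NEST)@B*1000; h=cv2.cvtColor(im,cv2.COLOR_RGB2HSV)
m=(d>0)&(h[...,0]>5)&(h[...,0]<18)&(h[...,1]>150)&(P[...,2]>30)&(abs(P[...,1]+114)<20)&(abs(P[...,0])<130)
q=P[m][:,[0,2]];v=np.linalg.svd(q-q.mean(0))[2][0];print('lever angle',np.degrees(np.arctan2(v[1],v[0]))%180,r.read_t())
save('end.png',im[120:330,200:480].repeat(2,0).repeat(2,1))
E
```

```text
top green 63 [[-9.6, -193.6, 52.0], [2.1, -184.0, 58.4], [12.0, -173.2, 62.6]]
top red 284 [[-22.8, -253.9, 52.0], [7.3, -231.1, 65.6], [26.6, -214.7, 89.4]]
top lever 39 [[-33.4, -121.7, 70.0], [-15.0, -113.8, 73.2], [73.9, -100.0, 261.7]]
top ring 158 [[-20.3, -18.0, 59.9], [1.3, 0.3, 63.4], [19.1, 18.9, 68.4]]
side green 63 [[-7.5, -192.8, 49.7], [4.3, -177.6, 59.3], [12.5, -171.4, 62.3]]
side red 227 [[-22.4, -247.2, 49.5], [5.4, -228.7, 67.8], [26.4, -213.7, 88.8]]
side lever 188 [[-100.8, -121.0, 69.8], [-54.8, -111.6, 78.8], [-8.9, -107.1, 88.4]]
side ring 178 [[-17.4, -16.9, 62.6], [3.4, 5.5, 64.7], [21.1, 22.0, 69.2]]
lever angle 171.2598556959876 34.825
```

View pics/end.png

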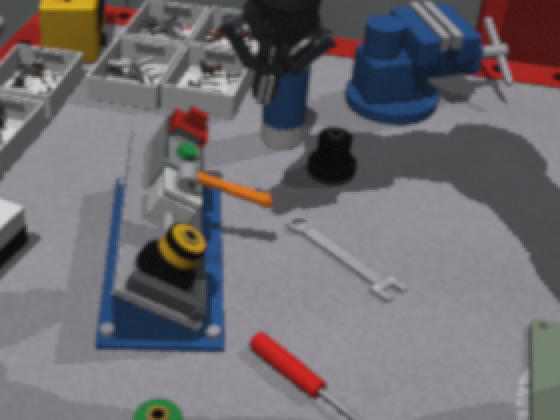

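The picture shows the lever down on its stop (171°), the hood off, the button up and the mount pinned. The robot is clear of everything.

```bash
python3 -c "
from station import job_done
print(job_done())"
```

```text
the job is handed in; nothing more can be done
None
```

I handed the job in at about 35 s: by the last camera check the mount is pinned square against the end stop, the hood is about 50 mm off, the button is up again and the cam lever is down on its stop at 171°; the interface gave no verdict.

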